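# Test-twist the paint bottles and crate the tight one

## Robot

A 7-joint arm with a two-finger parallel gripper is mounted at the origin on the work surface. World frame = base frame: x ahead of the robot, y to its left, z up, the work surface at z = 0. Lengths are in m, angles in rad, forces in N, time in s.
With the tool pointing down it reaches from about 0.4 to 0.875 m from the base axis. Payload 19.3 kg.
Tool frame: the origin (TCP) lies midway between the tips of the shut fingers; the grasp point (between the pads) lies 19 mm behind it; x points along the fingers, y is the direction in which the jaws open and shut, and the axes are right-handed (so a half turn about x gives the same grasp; the last joint's range is limited). The gripper opens to 85 mm and grips with 20 to 120 N. Pads are 22 mm wide; open, the fingers measure 114 mm over their backs; the gripper's body (76 mm by 85 mm) begins 54 mm behind the grasp point. The pads swing forward as they close: fully open they stand 13 mm farther back than shut.
Start: joints at [-1.26, 0.521, -0.036, 1.599, 0.021, 1.021, -0.113], TCP at [0.232, 0.58, 0.231] pointing down, gripper open.
Joint ranges: [-2.91, 2.91], [-0.3, 2.13], [-1.5, 1.42], [0.17, 2.43], [-1.26, 4.41], [0.16, 1.93], [-2.52, 2.52]. Speed limits (rad/s): [1.89, 1.89, 2.39, 2.39, 3.01, 3.01, 3.01].

## Interface

Orientations are given as [roll, pitch, yaw] about the fixed x, y, z axes, in that order (R = Rz(yaw) Ry(pitch) Rx(roll)).
In Python, from workcell import telemetry, vision, workorder gives the robot as it stands. The module is installed in compiled form; this text tells all that it offers.
- The arm moves only by the tool play_rows, never from a script. Its argument "deltas" is a list of rows, each a list of 7 numbers: the shift along the world's x, y, z in mm, then the turn, a rotation vector about the world's x, y, z in degrees, then the finger opening in mm, from 0 to 85.4. In form: [[x, y, z, wx, wy, wz, jaw], ...]. A call has 1 to 8 rows; each row shifts and turns the commanded pose from where the row before left it; what a row does not reach is not made up. A row lasts 1/8 s, in which the tool goes at most 62.5 mm and 10.7 degrees, less where a joint would pass 70% of its speed; a pose out of reach is approached as far as the arm can. A call with a gripper value outside its range is refused whole. The fingers move at their own pace and stop on an object; "grip_force" is the grip in N (left out, the last holds). Time passes only in rows, so rows that do not move let the fingers close. It gives the time, the measured TCP pose, the force and the opening at its end, in the units of the state.
- telemetry.observe(): the state, without advancing time (a new reading comes with each control period).
- vision.grab_frame(name): name is "scene" or "side" or "wrist"; returns the picture (480x640x3 uint8, red, green, blue); there is no depth.
- vision.camera_info(name): a dict with "mtx" (3x3 intrinsics, pixels), "rvec" (rotation vector, rad) and "tvec" (3), from world to camera coordinates, as OpenCV has them. Camera axes: x right, y down, z forward; pixel columns grow to the right and rows downward; lengths in m; the calibration is good to about 2 mm. A picture is of the moment at which its call begins: read the wrist's pose just before it. camera_info takes no time and is no camera call; for the wrist camera it gives the pose at the moment of the call.
- workorder.job_done(): hands the job in, once; it reports no verdict.
The state is a dict: "clock": time; "qpos": joint angles; "qd": joint speeds; "joint_efforts": joint torques, N m; "position": TCP position; "tool_rot": TCP orientation; "force": force on the tool from outside, world axes, zero at the start; "moment": the same for the moment, N m; "grip_width": finger opening in m.
Only numpy, scipy, OpenCV 4.12 (cv2) and the standard library are available. Lean on these libraries where they do the work, as an engineer would, in place of code of your own. Each camera call takes 0.05 s, during which the arm holds its last target. There are 200 camera calls.

## Task

Two look-alike paint bottles stand in the wooden rack; one has its screw cap tight, the other loose. Give caps a test twist anticlockwise, about a sixteenth of a turn or more, to find the tight one (always test a bottle in the rack before lifting it, even if you can guess), then carry that bottle by its cap to the wooden crate and set it down upright inside. Never lift the loose one: leave it standing in its pocket, drop nothing, and leave the spray can and the thread cone where they are.

Things in the scene. Friction and masses are not known exactly. Their poses are not given: they have to be found in the camera images.
- bottle_a_center (a point): bottle_a: square white bottle, blue label, body 56 x 56 x 70 mm; round black screw cap 44 mm across, its side 80 to 116 mm above the underside, white stripe on its top that turns with it. 0.3 kg. Point: on its axis, 58 mm above its underside, z up; middle of the cap 40 mm higher. The pocket keeps it from turning. Looks the same as the other; one of them is tight, one loose.
- bottle_b_center (a point): bottle_b: square white bottle, blue label, body 56 x 56 x 70 mm; round black screw cap 44 mm across, its side 80 to 116 mm above the underside, white stripe on its top that turns with it. 0.3 kg. Point: on its axis, 58 mm above its underside, z up; middle of the cap 40 mm higher. The pocket keeps it from turning. Looks the same as the other; one of them is tight, one loose.
- cap_a (a joint): turn of bottle_a's cap, rad: about 0 at the start, grows anticlockwise seen from above (opening), never below 0. A tight cap gives only 0.09 rad (5 degrees) against a light spring, stops hard (then the pads slip or the wrist feels it) and springs back. A loose one follows the gripper (0.04 N m, up to 1.6 rad, never comes off) and stays put.
- cap_b (a joint): turn of bottle_b's cap, rad: about 0 at the start, grows anticlockwise seen from above (opening), never below 0. A tight cap gives only 0.09 rad (5 degrees) against a light spring, stops hard (then the pads slip or the wrist feels it) and springs back. A loose one follows the gripper (0.04 N m, up to 1.6 rad, never comes off) and stays put.
- crate_in (a point): open light-wood crate, fixed to the table, outside 170 x 170 mm and 50 mm high, walls 8 mm thick, inside 154 x 154 mm. This point: centre of its inner floor, 8 mm above the table; x and y along its sides, z up.
- rack_center (a point): plywood rack, fixed to the table, base 100 (x) x 250 (y) x 8 mm with two square pockets 61 mm wide inside, centred 70 mm to either side along the rack's y; pocket walls 6 mm thick, rising to 30 mm above the table. This point: centre of the rack, on the top of its base (8 mm above the table).
- spray_can: bystander: red spray can with a white cap, 60 mm in diameter, 154 mm high, upright on the table. Origin: centre of its underside.
- thread_cone: bystander: blue cone of sewing thread, 72 mm in diameter at the foot, 117 mm high, upright on the table. Origin: centre of its underside.
Not all that is in view belongs to the job. Several things look just like the part that bears crate_in: the one meant starts nearest to the robot's base.

How it is judged:
On the way:
1. the tight cap is test-twisted anticlockwise while its bottle stands in the rack (value of joint cap_a above 0.04 rad and distance of bottle_a_center from where it was at the start of the episode below 0.015 m), for 0.1 s.
At the end, for the whole second after the job is handed in: The tight-capped bottle stands upright (within 10 degrees) on the crate's floor, its axis within 70 mm of the crate's centre, at rest; the loose-capped bottle stands upright (within 10 degrees) in its own pocket, within 15 mm of where it was, at rest. The loose cap may be left at any turn (horizontal distance between bottle_a_center and crate_in below 0.07 m and z of bottle_a_center in the frame of crate_in below 0.065 m and angle between each of bottle_a, bottle_b's own z axis and vertical below 0.17 rad and linear speed of each of bottle_a, bottle_b below 0.03 m/s and distance of bottle_b_center from where it was at the start of the episode below 0.015 m); the robot touches nothing.
It fails at once if the loose-capped bottle was lifted or shifted more than 15 mm from its place (distance of bottle_b_center from where it was at the start of the episode above 0.015 m).
It fails at once if the tight-capped bottle was dropped (falling freely, faster than 0.4 m/s, while still over about 30 mm up) (height (world z) of bottle_a_center above 0.09 m and contact force between the fingers and bottle_a below 0.1 N and linear speed of bottle_a above 0.4 m/s).
It fails at once if the spray can was pushed more than 30 mm or knocked over (distance of spray_can from where it was at the start of the episode above 0.03 m or angle between spray_can's own z axis and vertical above 0.4 rad).
It fails at once if the thread cone was pushed more than 30 mm or knocked over (distance of thread_cone from where it was at the start of the episode above 0.03 m or angle between thread_cone's own z axis and vertical above 0.4 rad).
It also fails if it takes over 48 s, if anything falls off the work surface, if the arm or the gripper's body presses on something with over 40 N, if the wrist force passes 120 N, or if a joint passes its speed limit or range.

## Working session

There is one attempt and no reset: what is moved stays moved. The work goes in short steps, Python scripts to look and compute and a tool call to move; the robot and the scene stay as the last step left them, time stands still between calls to the robot, and variables do not carry over. Pictures are saved under pics/ and viewed, about 8 in all and at most 12, crops included, and the job is handed in when it is done.

Besides the shell and the picture viewer there is one more tool, called after "Call:" as name(argument=value, ...) on one line, values as JSON. play_rows: Moves the arm, as the interface text tells. Its arguments: {"type":"object","properties":{"deltas":{"type":"array","items":{"type":"array","items":{"type":"number"}}},"grip_force":{"type":"number"}},"required":["deltas"]}

```bash
mkdir -p pics
cat > h.py <<'E'
import numpy as np, cv2
from workcell import telemetry, vision, workorder
def snap(n,f):
    ci=vision.camera_info(n); im=vision.grab_frame(n); cv2.imwrite('pics/'+f,im[:,:,::-1]); 
    np.savez('pics/'+f+'.npz',**{k:np.array(ci[k]) for k in('mtx','rvec','tvec')}); return im
def ray(f,u,v):
    c=np.load('pics/'+f+'.npz');R=cv2.Rodrigues(c['rvec'])[0];o=-R.T@c['tvec'].ravel()
    d=R.T@np.linalg.inv(c['mtx'])@[u,v,1];return o,d/np.linalg.norm(d)
def atz(f,u,v,z):
    o,d=ray(f,u,v);return o+d*(z-o[2])/d[2]
def tri(*obs):
    A=np.zeros((3,3));b=np.zeros(3)
    for f,u,v in obs:
        o,d=ray(f,u,v);P=np.eye(3)-np.outer(d,d);A+=P;b+=P@o
    p=np.linalg.solve(A,b)
    res=[np.linalg.norm((np.eye(3)-np.outer(d,d))@(p-o)) for o,d in [ray(*x) for x in obs]]
    return p,res
def proj(f,P):
    c=np.load('pics/'+f+'.npz');return cv2.projectPoints(np.array(P,float).reshape(-1,1,3),c['rvec'],c['tvec'],c['mtx'],None)[0].reshape(-1,2)
E
python3 -c "
from h import *
for n in('scene','side'): snap(n,n+'1.png')
s=telemetry.observe();print({k:np.round(v,3) for k,v in s.items()})
for n in('scene','side'): print(ray(n+'1.png',320,240))"
```

```text
{'clock': np.float64(0.1), 'qpos': array([-1.26 ,  0.522, -0.036,  1.6  ,  0.021,  1.021, -0.113]), 'qd': array([ 0.001, -0.002,  0.   , -0.001, -0.002, -0.001,  0.001]), 'joint_efforts': array([ 2.0000e-03, -9.2848e+01,  1.9830e+00, -3.7053e+01,  1.8000e-02,
        5.0000e-03,  0.0000e+00]), 'position': array([0.232, 0.58 , 0.231]), 'tool_rot': array([-1.528,  1.57 , -1.908]), 'force': array([ 0.228,  0.128, -0.084]), 'moment': array([0.017, 0.045, 0.021]), 'grip_width': np.float64(0.085)}
(array([ 0.99210859, -0.5868066 ,  0.80666944]), array([-0.36184274,  0.62776512, -0.6891885 ]))
(array([ 0.17692108, -0.58662804,  0.60274323]), array([ 0.47899959,  0.696867  , -0.53379375]))
```

View pics/scene1.png

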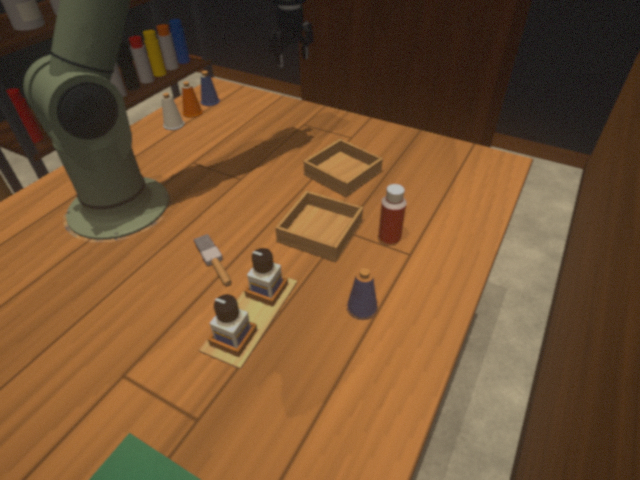

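View pics/side1.png

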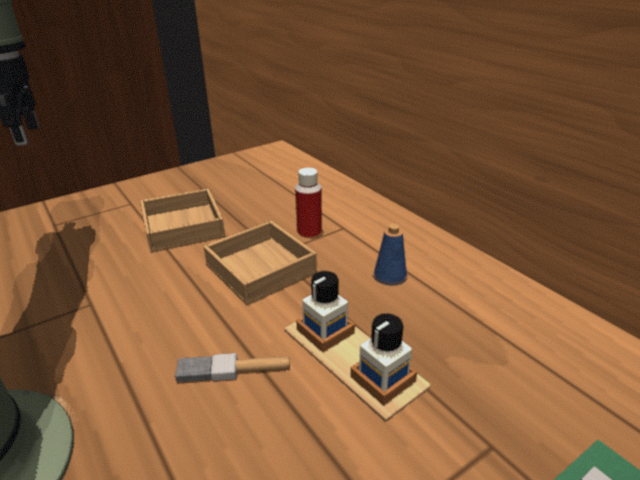

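The scene view shows bottles at about (263,275) and (229,322), and crates at (320,225) and (343,167). The spray can is at (392,215) and the cone at (363,293). In the side view the same bottles are at (325,310) and (386,355), and the crates at (260,260) and (183,218). I'll enlarge the bottles next.

```bash
python3 -c "
from h import *
a=cv2.imread('pics/scene1.png')[235:365,195:305];b=cv2.imread('pics/side1.png')[265:415,280:432]
a=cv2.resize(a,None,fx=3.5,fy=3.5,interpolation=2);b=cv2.resize(b,None,fx=2.6,fy=2.6,interpolation=2)
m=np.zeros((460,800,3),np.uint8);m[:a.shape[0],:a.shape[1]]=a;m[:b.shape[0],400:400+b.shape[1]]=b
cv2.imwrite('pics/crop1.png',m)
S,D='scene1.png','side1.png'
# floor centre of crates
for n,x,y in(('c1',(320,226),(260,261)),('c2',(343,169),(183,219))):
  print(n,tri((S,*x),(D,*y)),atz(S,*x,.03),atz(D,*y,.03))
print('can',tri((S,396,189),(D,308,173)));print('cone',tri((S,365,271),(D,394,229)))
print('capP',tri((S,262,254),(D,325,279)));print('capQ',tri((S,227,301),(D,388,323)))
"
```

```text
c1 (array([0.55154469, 0.17954374, 0.01861202]), [np.float64(0.0016343920621168667), np.float64(0.00163439206211685)]) [0.5588749  0.16627224 0.03      ] [0.54469714 0.16720132 0.03      ]
c2 (array([0.48609468, 0.43982162, 0.01971188]), [np.float64(0.003309967209102322), np.float64(0.0033099672091021094)]) [0.49512591 0.42119067 0.03      ] [0.48136506 0.4281611  0.03      ]
can (array([0.72144617, 0.24980799, 0.14984095]), [np.float64(0.0010182460110245266), np.float64(0.001018246011024435)])
cone (array([0.75627708, 0.00498615, 0.11294017]), [np.float64(0.0022436842763141934), np.float64(0.002243684276314118)])
capP (array([ 0.54626813, -0.06126328,  0.12304368]), [np.float64(0.0009144099006173016), np.float64(0.0009144099006173985)])
capQ (array([ 0.5593003 , -0.19896125,  0.12273239]), [np.float64(0.0017013023197857877), np.float64(0.001701302319785801)])
```

View pics/crop1.png

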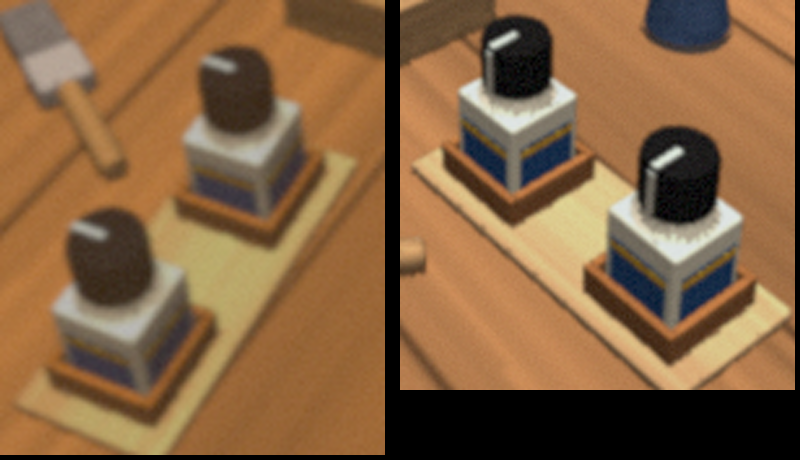

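```bash
python3 -c "
from h import *
from scipy.spatial.transform import Rotation as R
print(R.from_euler('xyz',telemetry.observe()['tool_rot']).as_matrix().round(3))
c=vision.camera_info('wrist');M=cv2.Rodrigues(np.array(c['rvec']))[0];print('cam pos',(-M.T@np.array(c['tvec']).ravel()).round(3));print(M.round(2))
S='scene1.png'
"
```

```text
[[-0.     0.372  0.928]
 [-0.001  0.928 -0.372]
 [-1.    -0.001  0.   ]]
cam pos [0.157 0.611 0.374]
[[ 0.37  0.93 -0.  ]
 [ 0.88 -0.35  0.31]
 [ 0.29 -0.12 -0.95]]
```

Call:
play_rows(deltas=[[25,-50,5,0,0,0,85],[25,-50,5,0,0,0,85],[25,-50,5,0,0,0,85],[25,-50,5,0,0,0,85],[25,-50,5,0,0,0,85],[25,-50,5,0,0,0,85],[25,-50,0,0,0,0,85],[25,-50,0,0,0,0,85]])

```text
clock: 1.1
position: [0.4328, 0.1785, 0.2614]
tool_rot: [1.195, 1.571, 0.814]
force: [0.5, 1.7, -1.0]
grip_width: 0.0851
```

Call:
play_rows(deltas=[[18,-50,2,0,0,0,85],[18,-50,2,0,0,0,85],[18,-50,2,0,0,0,85],[18,-50,2,0,0,0,85],[18,-50,2,0,0,0,85],[17,-48,0,0,0,0,85],[0,0,0,0,0,0,85],[0,0,0,0,0,0,85]])

```text
clock: 2.1
position: [0.539, -0.1174, 0.2709]
tool_rot: [-3.105, 1.57, 2.797]
force: [-0.4, 0.4, -0.3]
grip_width: 0.0849
```

```bash
python3 -c "
from h import *
s=telemetry.observe();print(s['qpos'].round(3) if hasattr(s['qpos'],'round') else s['qpos'],s['position'])
snap('wrist','w1.png')
print(proj('w1.png',[[.546,-.061,.124],[.559,-.199,.124]]))"
```

```text
[-0.097  0.373  0.273  1.759 -0.115  1.026  1.408] [ 0.53902077 -0.11742133  0.27089366]
[[383.91995638 205.18523478]
 [238.06002457 276.5262649 ]]
```

View pics/w1.png

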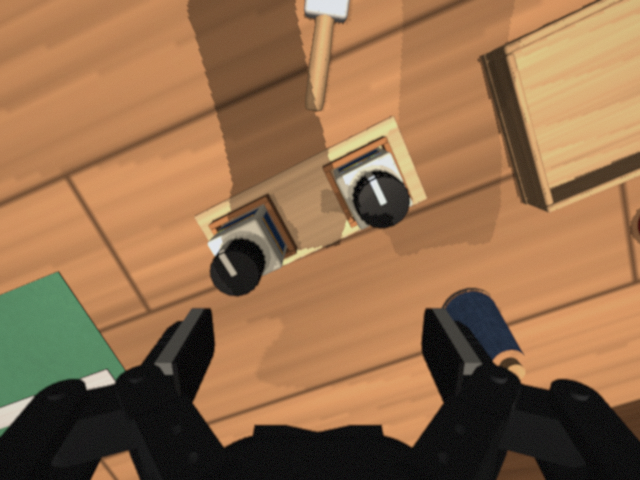

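The wrist view shows the caps at about (381,199) and (237,267), 6–9 px from the prediction. I'll fit the cap silhouettes in all three views.

```bash
cat > fit.py <<'E'
from h import *
from scipy.optimize import minimize
t=np.linspace(0,6.283,60)
def fit(views,p0,free=True):
    ms={}
    for f in views:
        im=cv2.imread('pics/'+f); c=proj(f,p0)[0]; g=im.max(2)
        m=np.zeros(g.shape,np.uint8)
        r=80 if f[0]=='w' else 45
        x,y=c.astype(int); m[max(y-r,0):y+r,max(x-r,0):x+r]=255
        d=((g<75)&(m>0)).astype(np.uint8); d=cv2.morphologyEx(d,cv2.MORPH_CLOSE,np.ones((7,7)))
        n,l,s,ce=cv2.connectedComponentsWithStats(d); k=1+np.argmax(s[1:,4]-20*np.hypot(*(ce[1:]-c).T)); ms[f]=(l==k)
    def cost(p):
        q=[p[0],p[1],p[2] if len(p)>2 else p0[2]];e=0
        for f in views:
            P=np.array([[q[0]+.022*np.cos(a),q[1]+.022*np.sin(a),q[2]-h] for h in(0,.036) for a in t])
            hull=cv2.convexHull((proj(f,P)*16).astype(np.int32)); z=np.zeros((480,640),np.uint8)
            cv2.fillConvexPoly(z,hull,255,cv2.LINE_AA,4); z=z/255.
            e+=np.abs(z-ms[f]).sum()/ms[f].sum()
        return e
    s=minimize(cost,p0 if free else p0[:2],method='Nelder-Mead',options=dict(initial_simplex=np.array(p0 if free else p0[:2])+.006*np.vstack([np.zeros(3 if free else 2),np.eye(3 if free else 2)]),xatol=1e-4))
    return s.x.round(4),round(s.fun,3)
E
python3 -c "
from fit import *
for p in([.546,-.061,.124],[.559,-.199,.124]):
  for v in(['scene1.png'],['side1.png'],['w1.png']): print(v,*fit(v,p,False))
  print(*fit(['scene1.png','side1.png','w1.png'],p))"
```

```text
['scene1.png'] [ 0.5429 -0.059 ] 0.47
['side1.png'] [ 0.5467 -0.0595] 0.199
['w1.png'] [ 0.5435 -0.0618] 0.245
[ 0.5456 -0.0607  0.1214] 0.908
['scene1.png'] [ 0.5555 -0.1989] 0.433
['side1.png'] [ 0.5592 -0.1995] 0.166
['w1.png'] [ 0.5561 -0.201 ] 0.137
[ 0.557  -0.2009  0.1215] 0.728
```

Call:
play_rows(deltas=[[6,56,0,0,0,0,85],[0,0,-50,0,0,0,85],[0,0,-50,0,0,0,85],[0,0,-40,0,0,0,85],[0,0,-30,0,0,0,85],[0,0,-15,0,0,0,85],[0,0,0,0,0,0,85]])

```text
clock: 3.02
position: [0.5451, -0.0612, 0.0861]
tool_rot: [-2.912, 1.57, 2.991]
force: [0.6, -0.1, 1.0]
grip_width: 0.0846
```

Call:
play_rows(deltas=[[0,0,0,0,0,0,38],[0,0,0,0,0,0,38],[0,0,0,0,0,0,38],[0,0,0,0,0,0,38],[0,0,0,0,0,0,38],[0,0,0,0,0,0,38]], grip_force=30)

```text
clock: 3.78
position: [0.5457, -0.0621, 0.0871]
tool_rot: [0.219, 1.57, -0.162]
force: [-1.3, -1.2, 7.3]
grip_width: 0.0432
```

```bash
python3 -c "
from h import *
s=telemetry.observe()
for k in('clock','qpos','position','force','moment','grip_width'):print(k,np.round(s[k],4))"
```

```text
clock 3.775
qpos [-0.1298  0.6141  0.1876  1.9235 -0.1859  0.6192  1.3656]
position [ 0.5457 -0.0621  0.0871]
force [-1.2685 -1.1646  7.3305]
moment [-0.249   0.2866 -0.0294]
grip_width 0.0432
```

Call:
play_rows(deltas=[[0,0,0,0,0,4,38],[0,0,0,0,0,4,38],[0,0,0,0,0,4,38],[0,0,0,0,0,4,38],[0,0,0,0,0,4,38],[0,0,0,0,0,4,38],[0,0,0,0,0,0,38]])

```text
clock: 4.65
position: [0.5456, -0.0621, 0.0868]
tool_rot: [-0.013, 1.57, 0.024]
force: [-0.2, -1.2, 4.1]
grip_width: 0.0431
```

```bash
python3 -c "
from h import *
s=telemetry.observe()
for k in('clock','qpos','position','force','moment','grip_width'):print(k,np.round(s[k],4))
snap('side','side2.png');snap('scene','scene2.png');snap('wrist','w2.png')
L=[cv2.imread('pics/'+f)[265:415,280:432] for f in('side1.png','side2.png')]
cv2.imwrite('pics/crop2.png',cv2.resize(np.hstack(L),None,fx=2.6,fy=2.6,interpolation=2))
"
```

```text
clock 4.65
qpos [-0.0473  0.6058  0.0729  1.9193 -0.0717  0.6181  1.6783]
position [ 0.5456 -0.0621  0.0868]
force [-0.2019 -1.175   4.1185]
moment [-0.3776  0.099  -0.8403]
grip_width 0.0431
```

View pics/w2.png

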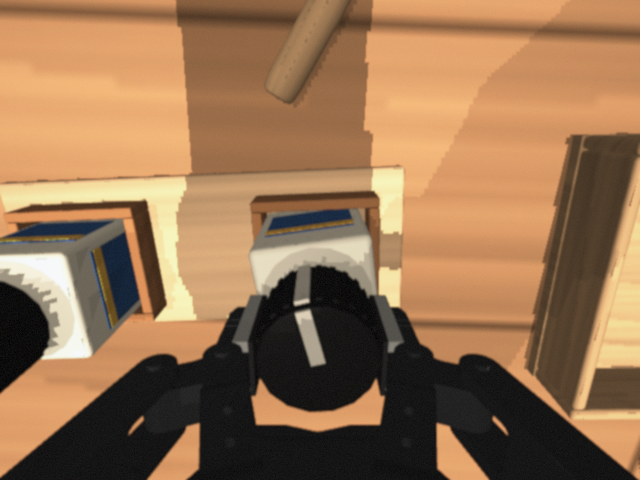

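The wrist moment reads −0.84 N m against 0.04 N m for a loose cap, and the pads slipped, so this cap is tight. In the wrist view the cap sits between the pads at about (318,335), and its bottle is still seated in the pocket. I'll unwind, grip harder and lift.

Call:
play_rows(deltas=[[0,0,0,0,0,-3,38],[0,0,0,0,0,-3,38],[0,0,0,0,0,0,36],[0,0,0,0,0,0,36],[0,0,0,0,0,0,36]], grip_force=70)

```text
clock: 5.42
position: [0.5456, -0.0623, 0.0869]
tool_rot: [-0.662, 1.57, -0.73]
force: [-1.3, -3.4, 9.1]
grip_width: 0.0426
```

Call:
play_rows(deltas=[[0,0,8,0,0,0,36],[0,0,12,0,0,0,36],[0,0,15,0,0,0,36],[0,0,20,0,0,0,36],[0,0,20,0,0,0,36],[0,0,15,0,0,0,36],[0,0,0,0,0,0,36]])

```text
clock: 6.3
position: [0.5458, -0.0617, 0.1775]
tool_rot: [0.105, 1.569, 0.038]
force: [-0.0, -0.4, -3.4]
grip_width: 0.0425
```

```bash
python3 -c "
from h import *
s=telemetry.observe()
for k in('clock','position','force','moment','grip_width'):print(k,np.round(s[k],4))
S,D='scene1.png','side1.png'
a=np.array([atz(S,*p,.05) for p in((277,225),(304,194),(362,209),(337,246))]);b=np.array([atz(D,*p,.05) for p in((205,250),(270,225),(316,255),(247,285))])
print(a.round(3),a.mean(0),'\n',b.round(3),b.mean(0))
snap('side','side3.png')"
```

```text
clock 6.3
position [ 0.5458 -0.0617  0.1775]
force [-0.0371 -0.3735 -3.3786]
moment [ 0.0178 -0.0175 -0.0496]
grip_width 0.0425
[[0.473 0.099 0.05 ]
 [0.468 0.24  0.05 ]
 [0.634 0.257 0.05 ]
 [0.641 0.104 0.05 ]] [0.55403535 0.17489131 0.05      ] 
 [[0.459 0.242 0.05 ]
 [0.619 0.252 0.05 ]
 [0.634 0.093 0.05 ]
 [0.474 0.086 0.05 ]] [0.54646922 0.16844289 0.05      ]
```

View pics/side3.png

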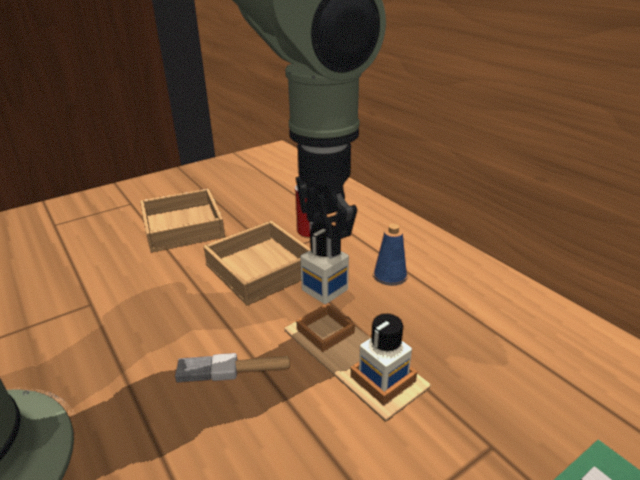

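Call:
play_rows(deltas=[[1,25,0,0,0,0,36],[1,45,0,0,0,0,36],[1,45,0,0,0,0,36],[1,45,0,0,0,0,36],[0,42,0,0,0,0,36],[0,22,0,0,0,0,36],[0,9,0,0,0,0,36],[0,0,0,0,0,0,36]])

```text
clock: 7.35
position: [0.5493, 0.1705, 0.176]
tool_rot: [-2.144, 1.57, -2.211]
force: [0.4, -0.1, -2.8]
grip_width: 0.0424
```

Call:
play_rows(deltas=[[0,0,-25,0,0,0,36],[0,0,-30,0,0,0,36],[0,0,-20,0,0,0,36],[0,0,-8,0,0,0,36],[0,0,-4,0,0,0,36],[0,0,-2,0,0,0,36],[0,0,0,0,0,0,36]])

```text
clock: 8.22
position: [0.5495, 0.1712, 0.0877]
tool_rot: [0.443, 1.57, 0.376]
force: [0.1, -0.3, -2.9]
grip_width: 0.0428
```

```bash
python3 -c "
from h import *
s=telemetry.observe()
for k in('clock','position','force','moment','grip_width'):print(k,np.round(s[k],4))
snap('side','side4.png')
snap('scene','scene4.png')
L=[cv2.imread('pics/'+f)[100:380,150:460] for f in('side4.png','scene4.png')]
cv2.imwrite('pics/c4.png',cv2.resize(np.hstack(L),None,fx=1.28,fy=1.28,interpolation=2))"
```

```text
clock 8.225
position [0.5495 0.1712 0.0877]
force [ 0.1156 -0.3015 -2.9487]
moment [ 0.0238  0.0309 -0.007 ]
grip_width 0.0428
```

View pics/c4.png

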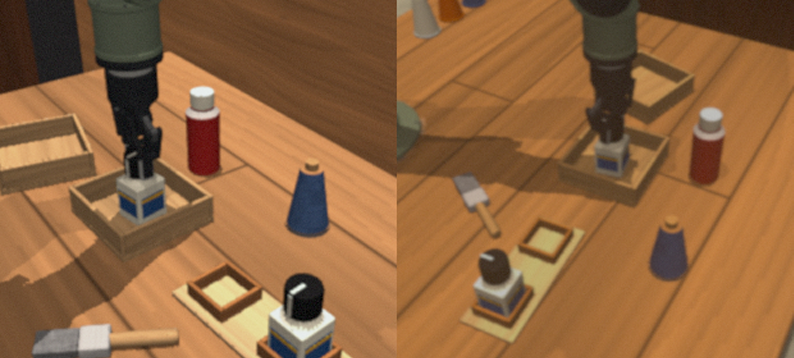

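The bottle is inside the right crate and hanging just above its floor (weight still −2.9 N). I'll lower it to contact.

Call:
play_rows(deltas=[[0,0,-1,0,0,0,36],[0,0,-1,0,0,0,36],[0,0,0,0,0,0,36]])

```text
clock: 8.7
position: [0.5498, 0.1713, 0.0868]
tool_rot: [0.496, 1.569, 0.43]
force: [-6.6, -2.8, 24.3]
grip_width: 0.0428
```

Call:
play_rows(deltas=[[0,0,0.7,0,0,0,42],[0,0,0,0,0,0,50],[0,0,0,0,0,0,70],[0,0,0,0,0,0,85],[0,0,0,0,0,0,85],[0,0,0,0,0,0,85]])

```text
clock: 9.45
position: [0.5493, 0.1712, 0.086]
tool_rot: [-1.93, 1.571, -1.997]
force: [-0.7, 0.0, 0.5]
grip_width: 0.0853
```

Call:
play_rows(deltas=[[0,0,20,0,0,0,85],[0,0,40,0,0,0,85],[0,0,50,0,0,0,85],[0,0,50,0,0,0,85],[0,0,30,0,0,0,85],[0,0,0,0,0,0,85],[0,0,0,0,0,0,85]])

```text
clock: 10.32
position: [0.549, 0.1711, 0.2753]
tool_rot: [-2.675, 1.57, -2.741]
force: [-0.0, -0.3, 0.9]
grip_width: 0.085
```

```bash
python3 -c "
from fit import *
s=telemetry.observe()
for k in('clock','position','force','grip_width'):print(k,np.round(s[k],4))
snap('side','side5.png');snap('scene','scene5.png');snap('wrist','w5.png')
print(*fit(['w5.png'],[.55,.171,.124],False))
print(*fit(['side5.png'],[.557,-.2,.124],False))
L=[cv2.imread('pics/'+f)[100:380,150:460] for f in('side5.png','scene5.png')]
cv2.imwrite('pics/c5.png',cv2.resize(np.hstack(L),None,fx=1.28,fy=1.28,interpolation=2))"
```

```text
clock 10.325
position [0.549  0.1711 0.2753]
force [-0.0124 -0.297   0.9451]
grip_width 0.085
[0.5467 0.1724] 0.217
[ 0.5594 -0.199 ] 0.174
```

View pics/c5.png

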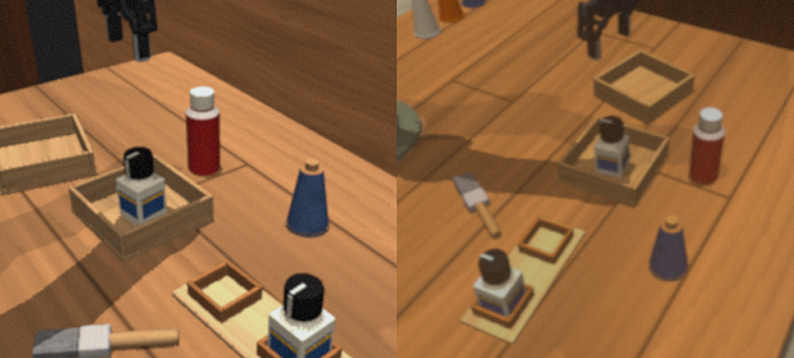

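The bottle stands upright in the crate and the gripper is clear. The other bottle, the can and the cone have not moved.

```bash
python3 -c "
from h import *
print(workorder.job_done())"
```

```text
the job is handed in; nothing more can be done
None
```

The tight-capped bottle is standing upright in the crate nearest the base, and I handed the job in at about 10.5 s on the clock.

- **Test twist:** I twisted the cap nearer the crate 24° anticlockwise in the rack. The wrist felt about 0.84 N m and the pads appeared to slip, against 0.04 N m for a loose cap, so I took it as the tight one. I did not touch or test the other bottle.
- **Placing:** I carried the bottle by its cap and set it down on the crate floor. There was a brief 24 N contact before I released it.
- **Last checks:** The pictures show the bottle upright, with its cap about (0.547, 0.172) against a crate centre of about (0.550, 0.171). The other bottle is in its pocket, measured within 1 mm of its first fix. The can and cone look unmoved and the gripper is open and clear.
- **Disagreements:** The cap-top height came out at 0.121 m from the images, against 0.124 m from the text. The camera views differed by up to about 4 mm in position. The two cameras put the crate centre up to 8 mm apart. All of these are well inside what the grip and the placing needed.

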